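Make up the polishing kit tray

ROBOT

A 6-joint arm with a two-finger parallel gripper is mounted at the origin on the work surface; the furniture and walls round the work are solid. World frame = base frame: x ahead of the robot, y to its left, z up, the work surface at z = 0. Lengths are in m, angles in rad, forces in N, time in s.
With the tool pointing down it reaches from about 0.375 to 0.975 m from the base axis. Payload 3.8 kg.
Tool frame: the origin (TCP) lies where the fingers leave the gripper's body, on its centre line; the fingertips stand 73 mm ahead of it and the grasp point (between the pads) lies 54 mm ahead of it; z points along the fingers, y is the line along which they close (so a half turn about z gives the same grasp; the last joint's range is limited). The gripper opens to 85 mm and grips with 20 to 120 N. Pads are 22 mm wide; open, the fingers measure 114 mm over their backs; the gripper's body (76 mm by 85 mm) begins 54 mm behind the grasp point. The pads swing forward as they close: fully open they stand 13 mm farther back than shut.
Start: joints at [-1.156, 0.264, 1.604, -0, 1.274, -0.037], TCP at [0.295, -0.607, 0.304] pointing down, gripper open.
Joint ranges: [-2.63, 2.63], [-0.94, 2.18], [0.31, 2.57], [-1.31, 4.45], [0, 2.66], [-2.55, 2.55]. Speed limits (rad/s): [2.57, 2.57, 3.14, 3.14, 3.14, 3.14].

INTERFACE

Orientations are given as a rotation vector (axis times angle).
In Python, from workcell import read_state, viewer, bot gives the robot as it stands.
- The arm moves only by the tool jog_arm, never from a script. Its argument "increments" is a list that holds one entry, the list of rows, each a list of 7 numbers: the shift along the tool's x, y, z in units of 30 mm (1.0 is 30 mm), then the turn, a rotation vector about the tool's x, y, z in units of 6 degrees (1.0 is 6 degrees), then the opening, from -1 (shut) to 1 (fully open). A call has exactly 5 rows; each row shifts and turns the commanded pose from where the row before left it, along the tool's axes as they then stand; what a row does not reach is not made up. A row lasts 1/12 s, in which the tool goes at most 41.7 mm and 7.16 degrees, less where a joint would pass 70% of its speed; a pose out of reach is approached as far as the arm can. A call is refused whole if a number of a shift passes 1 or a number of a turn 1, either way. A call with a gripper value outside its range is refused whole. The fingers move at their own pace and stop on an object; "force" is the grip in N (left out, the last holds). Time passes only in rows, so rows that do not move let the fingers close, or fill a call up. It gives the time, the measured TCP pose, the force, the opening and the grip force at its end, in the units of the state.
- read_state(): the state, without advancing time (a new reading comes with each control period).
- viewer.read_camera(name): name is "scene" or "top"; returns (picture, depth): 480x640x3 uint8, blue, green, red; 480x640 float32, m along the optical axis (not along the pixel's ray), 0 where there is no reading.
- viewer.camera_params(name): a dict with "fx", "fy", "cx", "cy" (pixels), "R" (3x3) and "t" (3): a world point X has camera coordinates R X + t. Camera axes: x right, y down, z forward; pixel columns grow to the right and rows downward; lengths in m; the calibration is good to about 2 mm. A picture is of the moment at which its call begins. camera_params takes no time and is no camera call.
- bot.finish_job(): hands the job in; it is judged then, once.
The state is a dict: "time": time; "q": joint angles; "joint_vel": joint speeds; "joint_torque": joint torques, N m; "tool_pos": TCP position; "tcp_rot": TCP orientation; "wrist_force": force on the tool from outside, world axes, zero at the start; "torque": the same for the moment, N m; "width": opening from 0.0 (shut) to 1.0 (fully open); "grip_force": force on a finger pad.
Only numpy, scipy, OpenCV 4.12 (cv2) and the standard library are available. Lean on these libraries where they do the work, as an engineer would, in place of code of your own. Each camera call takes 0.05 s, during which the arm holds its last target. There are 200 camera calls.

TASK

Make up the kit tray for the polishing wheel: lay each compound bar flat in the pocket marked in its own colour, so that no bar soils another, and only when all three bars are in and let go, stand the tall brown oil pot in the round socket, so that it is not in the way of the hand. Set everything down rather than dropping it, keep the oil pot upright throughout, and leave the needle file and the paste pot where they are.

Things in the scene. Friction and masses are not known exactly. Their poses are not given: they have to be found in the camera images.
- bar_green: dark green bar of polishing compound, lying flat, 45 wide (its x) x 85 long (its y) x 36 high, one end of its top worn away by the wheel; loose, about 0.12 kg (one like it, left at the far right end of the table beyond the white trays, is not meant). Origin: centre of its underside, z up. Take it across its width, near the middle
- bar_yellow: yellow bar of polishing compound, lying flat, 45 wide (its x) x 110 long (its y) x 38 high, one end of its top worn away by the wheel; loose, about 0.12 kg. Origin: centre of its underside, z up. Take it across its width, near the middle
- bar_white: off-white bar of polishing compound, lying flat, 30 wide (its x) x 60 long (its y) x 30 high, one end of its top worn away by the wheel; loose, about 0.12 kg. Origin: centre of its underside, z up. Take it across its width, near the middle
- oil_pot: brown screw-top pot with a black cap, the tallest part of the kit, 47 diameter (44 below the cap) x 58 high (cap: the top 14), standing upright; loose, about 0.06 kg (one like it, left at the far right end of the table beyond the white trays, is not meant). Origin: centre of its underside, z up
- insert_green: black moulded insert, 92 (x) x 138 (y) x 16 high, fixed in the aluminium kit tray, with a rectangular pocket 57 (x) x 97 (y) at its centre, its floor and two small end labels green: the place of the green bar, long side along y. Pocket floor 4 above the origin, walls 12 higher; both long walls are cut away over the middle 46 down to the floor level, for the fingers. Origin: centre of its underside (3 above the table, on the tray's floor), z up
- insert_yellow: black moulded insert, 92 (x) x 138 (y) x 16 high, fixed in the aluminium kit tray, with a rectangular pocket 57 (x) x 122 (y) at its centre, its floor and two small end labels yellow: the place of the yellow bar, long side along y. Pocket floor 4 above the origin, walls 12 higher; both long walls are cut away over the middle 46 down to the floor level, for the fingers. Origin: centre of its underside (3 above the table, on the tray's floor), z up
- insert_white: black moulded insert, 92 (x) x 138 (y) x 16 high, fixed in the aluminium kit tray, with a rectangular pocket 42 (x) x 72 (y) at its centre, its floor and two small end labels off-white: the place of the white bar, long side along y. Pocket floor 4 above the origin, walls 12 higher; both long walls are cut away over the middle 46 down to the floor level, for the fingers. Origin: centre of its underside (3 above the table, on the tray's floor), z up
- insert_pot: black moulded insert of the same size (92 x 138 x 16), fixed in the kit tray, with a round socket 58 in diameter at its centre, floor and two end labels brown: the place of the oil pot. Socket floor 4 above the origin. Origin: centre of its underside (3 above the table), z up. The aluminium tray round the four inserts is 204 x 296, its rim 16 high, with a low steel handle outside each short side; the inserts stand two by two, 98 (x) and 144 (y) apart, in any order
- needle_file: needle file with a brown wooden handle, 14 x 215 (its y) x 14 high, lying among the bars; a bystander, not to be moved. Origin: centre of its underside
- paste_pot: low white pot with a red lid, 65 diameter x 42 high; a bystander, not part of the kit, not to be moved. Origin: centre of its underside
Not all that is in view belongs to the job. What is meant by the bar_white is not turquoise or yellow, and is the larger of those in its own colour.

How it is judged:
By the outcome, as a careful person would: the job done as asked, in the order asked, and still so for the second after the job is handed in, with the robot touching nothing.
It also fails if it takes over 99 s, if anything falls off the work surface, if the arm or the gripper's body presses on something with over 40 N, if the wrist force passes 120 N, or if a joint passes its speed limit or range.

## Working session

There is one attempt and no reset: what is moved stays moved. The work goes in short steps, Python scripts to look and compute and a tool call to move; the robot and the scene stay as the last step left them, time stands still between calls to the robot, and variables do not carry over. Pictures are saved under pics/ and viewed, at most 14 in all, crops included, and the job is handed in when it is done.

Besides the shell and the picture viewer there is one more tool, called after "Emit:" as a command line: name --argument value ..., lists and objects as JSON in quotes. jog_arm: Moves the arm, as the interface text tells. Its arguments: {"type":"object","properties":{"increments":{"type":"array","items":{"type":"array","items":{"type":"array","items":{"type":"number"}}}},"force":{"type":"number"}},"required":["increments"]}

```bash
mkdir -p pics; ls; python3 - <<'E'
from workcell import read_state, viewer, bot
import cv2,numpy as np
s=read_state();print(s)
for n in("scene","top"):
    p,d=viewer.read_camera(n);cv2.imwrite(f"pics/{n}0.png",p);np.savez(f"{n}0.npz",p=p,d=d);print(viewer.camera_params(n))
E
```

```text
pics
{'time': 0.0, 'q': array([-1.15591173e+00,  2.64770117e-01,  1.60537915e+00,  1.77894298e-06,
        1.27369308e+00, -3.68978254e-02]), 'joint_vel': array([-7.65594706e-04,  5.47949207e-04, -4.70753306e-04, -4.39451288e-04,
        7.87026879e-05,  3.37333918e-04]), 'joint_torque': array([ 6.28828875e-04, -5.15115309e+01, -3.67315328e+01, -2.40911896e-05,
        1.29407897e-02,  2.52310872e-05]), 'tool_pos': array([ 0.29445548, -0.60675703,  0.30254763]), 'tcp_rot': array([-3.05962644e+00, -7.03142493e-01,  6.60809921e-04]), 'wrist_force': array([-1.18552145, -0.07424521, -0.68499978]), 'torque': array([ 0.02452007,  0.0045566 , -0.02448425]), 'grip_force': 0.0, 'width': 0.9980411122247401}
{'fx': 571.2361465630207, 'fy': 571.2361465630207, 'cx': 323.96356712869294, 'cy': 236.38038990471847, 'R': array([[-0.60495344, -0.79604164,  0.01868269],
       [-0.58490631,  0.42833548, -0.68877669],
       [ 0.54029246, -0.42760546, -0.7247328 ]]), 't': array([0.27869809, 0.30781851, 0.9460824 ])}
{'fx': 438.5993132205729, 'fy': 438.5993132205729, 'cx': 319.16198635481396, 'cy': 250.00283599401806, 'R': array([[-4.79526273e-04, -9.99964043e-01,  8.46653466e-03],
       [-9.88885385e-01, -7.84617222e-04, -1.48677775e-01],
       [ 1.48679072e-01, -8.44372728e-03, -9.88849451e-01]]), 't': array([0.00983797, 0.48937414, 0.91373829])}
```

View pics/top0.png

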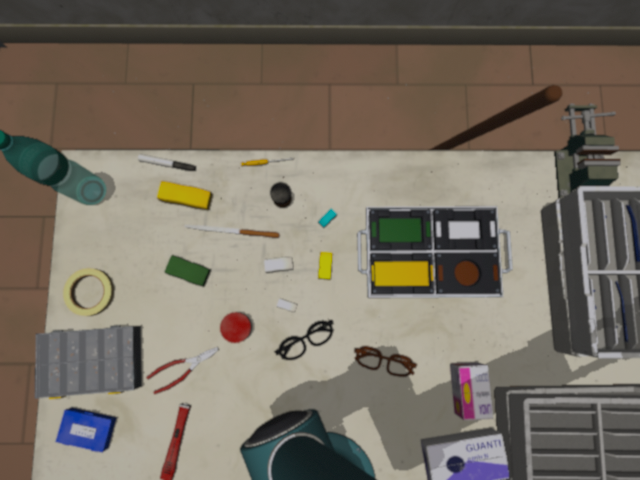

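View pics/scene0.png

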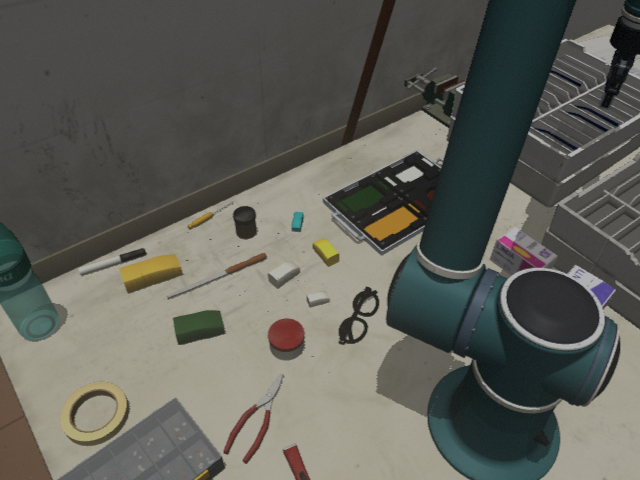

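Top view: green bar (188,270), yellow bar (185,195), larger white bar (278,265) (smaller one at 287,305), oil pot (281,195), file (235,232), paste pot (236,327). Tray pockets: green (400,230), white (463,230), yellow (401,273), socket (467,272). The scene view agrees.

```bash
cat > h.py <<'E'
from workcell import read_state, viewer, bot
import cv2,numpy as np
from scipy.spatial.transform import Rotation as Ro
def ray(n,uv,z):
    c=viewer.camera_params(n);R=c["R"];C=-R.T@c["t"]
    uv=np.atleast_2d(np.float64(uv))
    d=np.c_[(uv[:,0]-c["cx"])/c["fx"],(uv[:,1]-c["cy"])/c["fy"],np.ones(len(uv))]@R
    return C+d*((z-C[2])/d[:,2])[:,None]
def cloud(n,m,d):
    c=viewer.camera_params(n);v,u=np.nonzero((m>0)&(d>0));D=d[v,u]
    X=np.c_[(u-c["cx"])/c["fx"]*D,(v-c["cy"])/c["fy"]*D,D]
    return (X-c["t"])@c["R"]
def proj(n,X):
    c=viewer.camera_params(n);x=c["R"]@np.array(X)+c["t"]
    return np.array([c["fx"]*x[0]/x[2]+c["cx"],c["fy"]*x[1]/x[2]+c["cy"]])
RNG={"green":((45,90,20),(80,255,140)),"yellow":((18,140,90),(34,255,255)),"white":((0,0,190),(179,40,255)),"brown":((4,90,40),(14,255,130)),"dark":((0,0,0),(179,120,70)),"red":((170,120,60),(179,255,255))}
def blob(p,col,seed,r):
    m=cv2.inRange(cv2.cvtColor(p,cv2.COLOR_BGR2HSV),*map(np.array,RNG[col]))
    w=np.zeros_like(m);cv2.circle(w,tuple(int(round(a)) for a in seed),r,255,-1);m&=w
    n,l,s,c=cv2.connectedComponentsWithStats(m)
    if n<2:return m
    return np.uint8(l==1+np.argmax(s[1:,4]))*255
def rect(P):
    (c,(a,b),t)=cv2.minAreaRect(np.float32(P[:,:2]*1000))
    if a<b:a,b,t=b,a,t+90
    return np.round(c,1),round(a,1),round(b,1),round((t+90)%180-90,1) # angle of long axis
E
python3 - <<'E'
from h import *
F={n:np.load(n+"0.npz") for n in("scene","top")}
T=F["top"]
for nm,col,s,r,h in[("green","green",(188,270),32,.036),("yellow","yellow",(185,195),38,.038),("white","white",(278,265),20,.03),("pot","dark",(281,195),20,.058),
  ("Pg","green",(400,230),36,.007),("Py","yellow",(401,273),40,.007),("Pw","white",(463,230),25,.007),("Pp","brown",(467,272),22,.007)]:
    m=blob(T["p"],col,s,r);X=cloud("top",m,T["d"])
    cn=cv2.findContours(m,0,2)[0][0][:,0]
    print(nm,"ray",rect(ray("top",cn,h)),"cloud",rect(X),"z",np.round(np.percentile(X[:,2],[2,50,98])*1000),"cen",np.round(1000*X.mean(0)), m.sum()//255)
    if nm[0]!="P":
        q=proj("scene",[*X.mean(0)[:2],h/2]);ms=blob(F["scene"]["p"],col,q,45 if nm!="white" else 20)
        Y=cloud("scene",ms,F["scene"]["d"]);t=Y[:,2]>h-.004
        print("   scene",np.round(q),rect(Y),"top face",rect(Y[t]) if t.sum()>5 else 0,np.round(np.percentile(Y[:,2],[2,50,98])*1000))
img=cv2.resize(T["p"][140:340,140:520],None,fx=2,fy=2,interpolation=2);cv2.imwrite("pics/c.png",img)
E
```

```text
green ray (array([445.2, 293.8]), 87.6, 38.3, 70.2) cloud (array([445.8, 295.3]), 85.7, 38.4, 70.1) z [25. 34. 38.] cen [445. 295.  34.] 710
   scene [201. 324.] (array([446.8, 309.7]), 61.9, 33.9, 68.7) top face (array([446.8, 309.7]), 61.9, 33.9, 68.7) [33. 36. 40.]
yellow ray (array([612.3, 308.4]), 113.5, 43.6, 78.6) cloud (array([614.7, 310.6]), 111.5, 44.1, 78.6) z [27. 36. 40.] cen [613. 309.  35.] 970
   scene [153. 271.] (array([611.6, 314. ]), 107.2, 43.9, 79.7) top face (array([612.8, 317.8]), 99.3, 42.9, 79.7) [26. 37. 41.]Traceback (most recent call last):
  File "<stdin>", line 7, in <module>
IndexError: tuple index out of range
```

```bash
python3 - <<'E'
from h import *
F={n:np.load(n+"0.npz") for n in("scene","top")}
S={"green":((445,295),.036,60),"yellow":((613,309),.038,70),"white":(None,.03,48),"pot":(None,.058,45),"paste":(None,.042,50)}
seed={"white":(278,265),"pot":(281,195),"paste":(236,327)}
allm=np.ones((480,640),np.uint8)
A={n:cloud(n,allm,F[n]["d"]) for n in F}
for nm,(c,h,r) in S.items():
    if c is None:c=ray("top",seed[nm],h)[0,:2]*1000
    for n in F:
        X=A[n];k=(X[:,2]>.012)&(X[:,2]<h+.006)&(np.hypot(*(X[:,:2]*1000-c).T)<r);P=X[k];t=P[:,2]>h-.005
        print(nm,n,rect(P),"top",rect(P[t]),np.round(cv2.minEnclosingCircle(np.float32(P[t][:,:2]*1000))[0],1),k.sum())
T=F["top"]
hsv=cv2.cvtColor(T["p"],cv2.COLOR_BGR2HSV)
for s in[(278,265),(463,230),(467,272),(401,273),(400,230)]:print(s,hsv[s[1],s[0]])
for nm,lo,hi,s,r in[("Pg",(40,80,20),(85,255,200),(400,230),30),("Py",(15,120,90),(34,255,255),(401,273),36),("Pw",(0,0,120),(179,60,255),(463,230),18),("Pp",(0,80,40),(18,255,200),(467,272),18)]:
    m=cv2.inRange(hsv,lo,hi);w=np.zeros_like(m);cv2.circle(w,s,r,255,-1);m&=w
    cn=max(cv2.findContours(m,0,2)[0],key=cv2.contourArea)[:,0];X=ray("top",cn,.007)
    print(nm,rect(X),np.round(X.mean(0)*1000), "z",np.median(cloud("top",m,T["d"])[:,2]))
# whole tray by height
X=A["top"];k=(X[:,2]>.008)&(X[:,2]<.03)&(np.abs(X[:,0]-.53)<.13)&(np.abs(X[:,1]+.18)<.2)
P=X[k];print("tray",rect(P),np.round([P.min(0),P.max(0)],3))
cv2.imwrite("pics/c.png",cv2.resize(T["p"][140:340,140:520],None,fx=2,fy=2,interpolation=2))
E
```

```text
green scene (array([444.3, 301.2]), 84.9, 46.6, 70.3) top (array([444.7, 302.3]), 82.9, 43.5, 69.3) [443.4 303.4] 1217
green top (array([445.1, 296.8]), 88.1, 43.9, 69.6) top (array([445.4, 298.2]), 83.6, 42.4, 68.8) [446.6 299. ] 840
yellow scene (array([618.2, 311.2]), 114.6, 108.8, 45.2) top (array([614.1, 318.4]), 101.4, 46.3, 78.4) [612.2 319.4] 1398
yellow top (array([621.5, 304.5]), 115.9, 105.9, 51.6) top (array([614.9, 314.1]), 104.5, 43.1, 78.7) [617.1 314.3] 1114
white scene (array([457.8, 103.7]), 61.9, 30.8, -84.3) top (array([458. , 106.8]), 55.6, 29.6, -83.9) [457.6 107.3] 461
white top (array([459.6,  98.8]), 60.2, 30.0, -82.9) top (array([459.5, 100.3]), 56.9, 28.9, -83.8) [459.9 100.9] 387
pot scene (array([611.3,  98.7]), 48.6, 46.6, -49.5) top (array([611.6,  97.8]), 48.6, 44.0, -31.0) [612.4  99. ] 580
pot top (array([612. ,  93.2]), 46.3, 46.2, 14.0) top (array([612. ,  93.5]), 45.9, 45.2, 18.7) [611.9  93.5] 445
paste scene (array([323.6, 191.5]), 65.4, 63.7, -37.5) top (array([323.5, 191.4]), 65.4, 63.5, -37.5) [323.4 190.3] 1164
paste top (array([323.8, 186.3]), 64.5, 63.1, -44.9) top (array([323.6, 186.4]), 64.2, 63.1, -44.9) [323.7 186.3] 784
(278, 265) [126   7 187]
(463, 230) [120   7 186]
(467, 272) [ 11 197  83]
(401, 273) [ 25 241 185]
(400, 230) [ 61 137  78]
Pg (array([ 539.7, -172.2]), 95.1, 55.1, -89.9) [ 527. -175.    7.] z 0.008064568970116828
Py (array([ 441.3, -169. ]), 127.7, 55.7, -90.0) [ 439. -149.    7.] z 0.007950109209998127
Pw (array([ 539.8, -316.5]), 67.9, 36.8, -89.9) [ 532. -322.    7.] z 0.007823760138928099
Pp (array([ 443. , -317.4]), 55.4, 53.4, 43.4) [ 445. -316.    7.] z 0.008413235950141644
tray (array([ 495.8, -183.7]), 392.5, 191.5, -89.9) [[ 0.4   -0.38   0.008]
 [ 0.592  0.012  0.03 ]]
```

View pics/c.png

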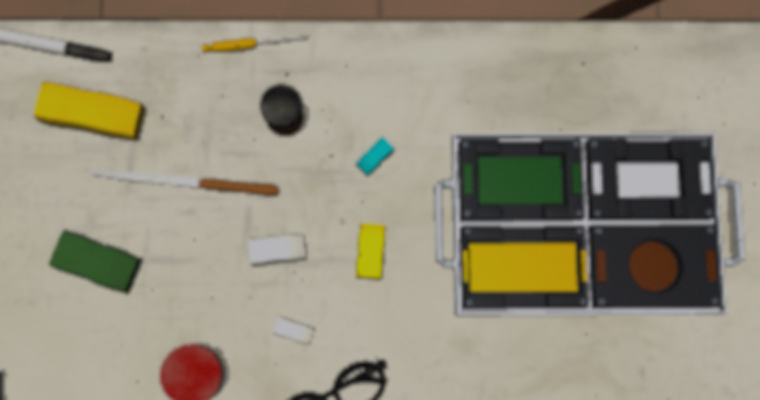

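Crop confirms the layout: the tray is square to the world axes, with green/white pockets in the far row and yellow/socket in the near row. Measured in mm from the top view: green bar (445,296), yellow bar (614,310), white bar (459,99), pot (612,93).

```bash
cat > pl.py <<'E'
import sys
from h import *
# args: x y z(mm) closure angle(deg)
def pose(s):
    R=Ro.from_rotvec(s["tcp_rot"]).as_matrix();return np.array(s["tool_pos"])*1000,R
if __name__=="__main__":
    s=read_state();p,R=pose(s);ang=np.degrees(np.arctan2(R[1,1],R[0,1]))
    g=list(map(float,sys.argv[1:]))
    print("t %.2f tcp %s closure %.2f tilt %.2f w %.3f grip %.1f F %s"%(s["time"],np.round(p,1),ang,np.degrees(np.arccos(-R[2,2])),s["width"],s["grip_force"],np.round(s["wrist_force"],1)))
    for i in range(0,len(g),4):
        x,y,z,a=g[i:i+4]
        d=(a-ang+90)%180-90
        R2=Ro.from_euler("z",d,degrees=True).as_matrix()@R
        print("turn z units %.2f ; then shift units %s"%(-d/6,np.round(R2.T@(np.array([x,y,z])-p)/30,2)))
        p=np.array([x,y,z]);R=R2;ang=ang+d
E
python3 pl.py 500 -100 250 -19.9 445 299 200 -19.9
```

```text
t 0.10 tcp [ 294.5 -606.8  302.7] closure -64.11 tilt 0.12 w 0.995 grip 0.0 F [-0.1 -0.2  0.2]
turn z units -7.37 ; then shift units [18.22  0.7   1.76]
turn z units -0.00 ; then shift units [11.88 -6.25  1.68]
```

Emit:
jog_arm --increments '[[[0,0,0,0,0,-0.737,0.6],[0,0,0,0,0,-0.737,0.6],[0,0,0,0,0,-0.737,0.6],[0,0,0,0,0,-0.737,0.6],[0,0,0,0,0,-0.737,0.6]]]'

```text
time: 0.52
tool_pos: [0.2945, -0.607, 0.3031]
tcp_rot: [-2.866, -1.283, 0.0]
wrist_force: [-0.3, 0.7, -0.4]
width: 0.8
grip_force: 0.0
```

Emit:
jog_arm --increments '[[[0,0,0,0,0,-0.737,0.6],[0,0,0,0,0,-0.737,0.6],[0,0,0,0,0,-0.737,0.6],[0,0,0,0,0,-0.737,0.6],[0,0,0,0,0,-0.737,0.6]]]'

```text
time: 0.93
tool_pos: [0.2946, -0.607, 0.303]
tcp_rot: [-2.567, -1.809, -0.0]
wrist_force: [-0.6, 0.0, 0.8]
width: 0.801
grip_force: 0.0
```

Emit:
jog_arm --increments '[[[0.91,0.035,0.088,0,0,0,0.6],[0.91,0.035,0.088,0,0,0,0.6],[0.91,0.035,0.088,0,0,0,0.6],[0.91,0.035,0.088,0,0,0,0.6],[0.91,0.035,0.088,0,0,0,0.6]]]'

```text
time: 1.35
tool_pos: [0.3461, -0.4793, 0.2899]
tcp_rot: [-2.571, -1.803, -0.0]
wrist_force: [0.6, -0.3, 0.3]
width: 0.796
grip_force: 0.0
```

Emit:
jog_arm --increments '[[[0.91,0.035,0.088,0,0,0,0.6],[0.91,0.035,0.088,0,0,0,0.6],[0.91,0.035,0.088,0,0,0,0.6],[0.91,0.035,0.088,0,0,0,0.6],[0.91,0.035,0.088,0,0,0,0.6]]]'

```text
time: 1.77
tool_pos: [0.3975, -0.3526, 0.2769]
tcp_rot: [-2.571, -1.804, 0.0]
wrist_force: [0.7, -0.4, -0.5]
width: 0.802
grip_force: 0.0
```

Emit:
jog_arm --increments '[[[0.91,0.035,0.088,0,0,0,0.6],[0.91,0.035,0.088,0,0,0,0.6],[0.91,0.035,0.088,0,0,0,0.6],[0.91,0.035,0.088,0,0,0,0.6],[0.91,0.035,0.088,0,0,0,0.6]]]'

```text
time: 2.18
tool_pos: [0.4488, -0.2261, 0.2637]
tcp_rot: [-2.571, -1.804, 0.0]
wrist_force: [0.7, -0.9, 0.2]
width: 0.8
grip_force: 0.0
```

Emit:
jog_arm --increments '[[[0.91,0.035,0.088,0,0,0,0.6],[0.91,0.035,0.088,0,0,0,0.6],[0.91,0.035,0.088,0,0,0,0.6],[0.91,0.035,0.088,0,0,0,0.6],[0.91,0.035,0.088,0,0,0,0.6]]]'

```text
time: 2.6
tool_pos: [0.5002, -0.0996, 0.2506]
tcp_rot: [-2.571, -1.804, 0.001]
wrist_force: [0.1, 0.5, -0.2]
width: 0.801
grip_force: 0.0
```

Emit:
jog_arm --increments '[[[0.79,-0.417,0.112,0,0,0,0.6],[0.79,-0.417,0.112,0,0,0,0.6],[0.79,-0.417,0.112,0,0,0,0.6],[0.79,-0.417,0.112,0,0,0,0.6],[0.79,-0.417,0.112,0,0,0,0.6]]]'

```text
time: 3.02
tool_pos: [0.481, 0.033, 0.2337]
tcp_rot: [-2.571, -1.804, 0.001]
wrist_force: [0.4, -0.6, -0.4]
width: 0.801
grip_force: 0.0
```

Emit:
jog_arm --increments '[[[0.79,-0.417,0.112,0,0,0,0.6],[0.79,-0.417,0.112,0,0,0,0.6],[0.79,-0.417,0.112,0,0,0,0.6],[0.79,-0.417,0.112,0,0,0,0.6],[0.79,-0.417,0.112,0,0,0,0.6]]]'

```text
time: 3.43
tool_pos: [0.4625, 0.1656, 0.217]
tcp_rot: [-2.572, -1.804, 0.001]
wrist_force: [0.5, -1.0, -0.6]
width: 0.799
grip_force: 0.0
```

Emit:
jog_arm --increments '[[[0.79,-0.417,0.112,0,0,0,0.6],[0.79,-0.417,0.112,0,0,0,0.6],[0.79,-0.417,0.112,0,0,0,0.6],[0.79,-0.417,0.112,0,0,0,0.6],[0.79,-0.417,0.112,0,0,0,0.6]]]'

```text
time: 3.85
tool_pos: [0.444, 0.2983, 0.2001]
tcp_rot: [2.572, 1.804, -0.001]
wrist_force: [0.2, -0.4, -0.6]
width: 0.798
grip_force: 0.0
```

Emit:
jog_arm --increments '[[[0,0,0,0,0,0,0.6],[0,0,0,0,0,0,0.6],[0,0,0,0,0,0,0.6],[0,0,0,0,0,0,0.6],[0,0,0,0,0,0,0.6]]]'

```text
time: 4.27
tool_pos: [0.4449, 0.2961, 0.2007]
tcp_rot: [2.573, 1.803, -0.0]
wrist_force: [-0.2, 0.7, -0.1]
width: 0.802
grip_force: 0.0
```

```bash
python3 pl.py 445 299 79 -19.9; python3 -c "
from h import *
p,d=viewer.read_camera('top');cv2.imwrite('pics/t1.png',p[140:340,100:420].repeat(2,0).repeat(2,1));p,d=viewer.read_camera('scene');cv2.imwrite('pics/s1.png',p)"
```

```text
t 4.27 tcp [444.9 296.1 200.7] closure -19.97 tilt 0.01 w 0.802 grip 0.0 F [-0.2  0.7 -0.1]
turn z units -0.01 ; then shift units [ 0.09 -0.03  4.06]
```

View pics/s1.png

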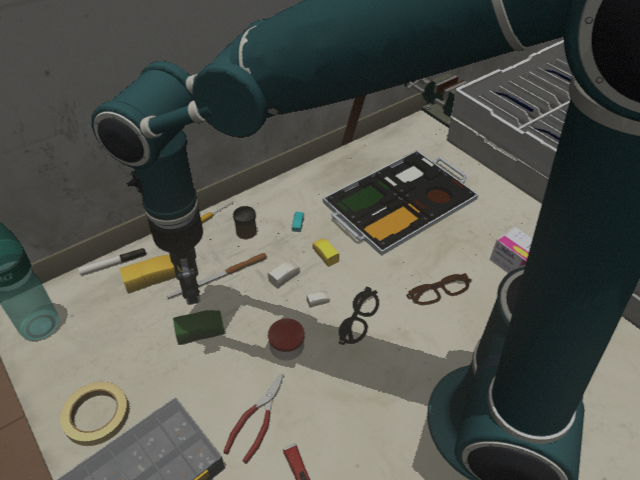

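Scene view: the gripper hovers at (188,285) directly above the green bar (200,327), with fingers straddling it.

Emit:
jog_arm --increments '[[[0.08,0,0.85,0,0,0,0.6],[0,0,0.85,0,0,0,0.6],[0,0,0.85,0,0,0,0.6],[0,0,0.8,0,0,0,0.6],[0,0,0.4,0,0,0,0.6]]]'

```text
time: 4.78
tool_pos: [0.4441, 0.2978, 0.0854]
tcp_rot: [-2.572, -1.803, 0.007]
wrist_force: [-1.2, 0.5, -0.7]
width: 0.798
grip_force: 0.0
```

Emit:
jog_arm --increments '[[[0,0,0.3,0,0,0,0.6],[0,0,0,0,0,0,0.6],[0,0,0,0,0,0,-1],[0,0,0,0,0,0,-1],[0,0,0,0,0,0,-1]]]' --force 35

```text
time: 5.2
tool_pos: [0.4469, 0.3002, 0.081]
tcp_rot: [2.572, 1.804, 0.006]
wrist_force: [1.0, -0.2, -0.6]
width: 0.511
grip_force: 36.1
```

Emit:
jog_arm --increments '[[[0,0,0,0,0,0,-1],[0,0,0,0,0,0,-1],[0,0,0,0,0,0,-1],[0,0,0,0,0,0,-1],[0,0,0,0,0,0,-1]]]'

```text
time: 5.62
tool_pos: [0.4468, 0.3001, 0.0808]
tcp_rot: [2.571, 1.804, 0.005]
wrist_force: [0.3, -1.0, 6.0]
width: 0.511
grip_force: 36.9
```

```bash
python3 pl.py 445 299 200 -19.9 500 100 200 0 540 -170 200 0 540 -170 86 0
```

```text
t 5.62 tcp [446.8 300.1  80.8] closure -19.89 tilt 0.18 w 0.511 grip 36.9 F [ 0.3 -1.   6. ]
turn z units 0.00 ; then shift units [-0.05 -0.04 -3.97]
turn z units -3.32 ; then shift units [-6.63  1.83 -0.01]
turn z units -0.00 ; then shift units [-9.    1.33 -0.02]
turn z units -0.00 ; then shift units [-0.01 -0.01  3.8 ]
```

Emit:
jog_arm --increments '[[[0,0,-0.6,0,0,0,-1],[0,0,-0.85,0,0,0,-1],[0,0,-0.85,0,0,0,-1],[0,0,-0.85,0,0,0,-1],[0,0,-0.85,0,0,0,-1]]]'

```text
time: 6.03
tool_pos: [0.4449, 0.2991, 0.2]
tcp_rot: [-2.572, -1.804, 0.002]
wrist_force: [1.0, -0.2, -0.4]
width: 0.516
grip_force: 36.1
```

Emit:
jog_arm --increments '[[[0,0,0,0,0,-0.664,-1],[0,0,0,0,0,-0.664,-1],[0,0,0,0,0,-0.664,-1],[0,0,0,0,0,-0.664,-1],[0,0,0,0,0,-0.664,-1]]]'

```text
time: 6.45
tool_pos: [0.4451, 0.2992, 0.199]
tcp_rot: [-2.217, -2.226, 0.001]
wrist_force: [0.8, -0.3, -1.2]
width: 0.508
grip_force: 36.1
```

Emit:
jog_arm --increments '[[[-0.779,0.158,0,0,0,0,-1],[-0.779,0.158,0,0,0,0,-1],[-0.779,0.158,0,0,0,0,-1],[-0.779,0.158,0,0,0,0,-1],[-0.779,0.158,0,0,0,0,-1]]]'

```text
time: 6.87
tool_pos: [0.4689, 0.1815, 0.1989]
tcp_rot: [-2.22, -2.222, 0.001]
wrist_force: [0.8, -0.5, -0.6]
width: 0.514
grip_force: 36.1
```

Emit:
jog_arm --increments '[[[-0.779,0.158,0,0,0,0,-1],[-0.779,0.158,0,0,0,0,-1],[-0.779,0.158,0,0,0,0,-1],[-0.779,0.158,0,0,0,0,-1],[-0.779,0.158,0,0,0,0,-1]]]'

```text
time: 7.28
tool_pos: [0.4927, 0.0646, 0.199]
tcp_rot: [-2.221, -2.222, 0.001]
wrist_force: [-0.2, -0.3, -1.5]
width: 0.512
grip_force: 36.1
```

Emit:
jog_arm --increments '[[[-0.779,0.158,0,0,0,0,-1],[-0.779,0.158,0,0,0,0,-1],[-0.779,0.158,0,0,0,0,-1],[-0.779,0.158,0,0,0,0,-1],[-0.779,0.158,0,0,0,0,-1]]]'

```text
time: 7.7
tool_pos: [0.5165, -0.0522, 0.199]
tcp_rot: [-2.221, -2.222, 0.0]
wrist_force: [0.2, 1.0, -0.6]
width: 0.514
grip_force: 36.1
```

Emit:
jog_arm --increments '[[[-0.779,0.158,0,0,0,0,-1],[-0.779,0.158,0,0,0,0,-1],[-0.779,0.158,0,0,0,0,-1],[-0.779,0.158,0,0,0,0,-1],[-0.779,0.158,0,0,0,0,-1]]]'

```text
time: 8.12
tool_pos: [0.5402, -0.1689, 0.1989]
tcp_rot: [-2.22, -2.221, 0.0]
wrist_force: [0.1, 0.5, -1.5]
width: 0.516
grip_force: 36.1
```

Emit:
jog_arm --increments '[[[0,0,0,0,0,0,-1],[0,0,0,0,0,0,-1],[0,0,0,0,0,0,-1],[0,0,0,0,0,0,-1],[0,0,0,0,0,0,-1]]]'

```text
time: 8.53
tool_pos: [0.5402, -0.1669, 0.199]
tcp_rot: [-2.219, -2.223, 0.0]
wrist_force: [-0.5, 0.6, -0.8]
width: 0.511
grip_force: 36.1
```

```bash
python3 pl.py 540 -168.7 89 0;  python3 -c "
from h import *
p,d=viewer.read_camera('scene');cv2.imwrite('pics/s2.png',cv2.resize(p[100:340,280:600],None,fx=2,fy=2))"
```

```text
t 8.53 tcp [ 540.2 -166.9  199. ] closure 0.09 tilt 0.04 w 0.511 grip 36.1 F [-0.5  0.6 -0.8]
turn z units 0.02 ; then shift units [-0.06 -0.01  3.67]
```

View pics/s2.png

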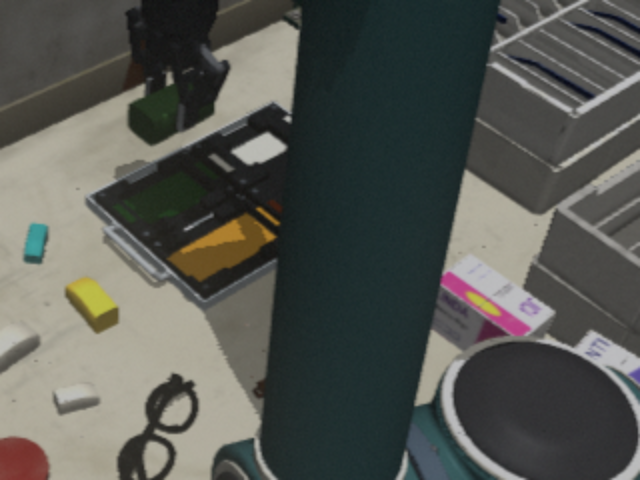

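Crop shows the green bar held level (170,110), above the green pocket (160,200).

Emit:
jog_arm --increments '[[[-0.06,0,0.8,0,0,0,-1],[0,0,0.8,0,0,0,-1],[0,0,0.8,0,0,0,-1],[0,0,0.7,0,0,0,-1],[0,0,0.3,0,0,0,-1]]]'

```text
time: 9.0
tool_pos: [0.5385, -0.1683, 0.0941]
tcp_rot: [-2.217, -2.22, 0.003]
wrist_force: [-1.2, 0.2, -0.9]
width: 0.512
grip_force: 36.1
```

Emit:
jog_arm --increments '[[[0,0,0.2,0,0,0,-1],[0,0,0.07,0,0,0,-1],[0,0,0.05,0,0,0,-1],[0,0,0,0,0,0,-1],[0,0,0,0,0,0,-1]]]'

```text
time: 9.42
tool_pos: [0.5415, -0.1701, 0.0889]
tcp_rot: [2.219, 2.221, 0.002]
wrist_force: [-0.3, 0.2, -0.5]
width: 0.511
grip_force: 36.1
```

```bash
python3 pl.py 540 -168.7 87.5 0
```

```text
t 9.42 tcp [ 541.5 -170.1   88.9] closure 0.03 tilt 0.13 w 0.511 grip 36.1 F [-0.3  0.2 -0.5]
turn z units 0.00 ; then shift units [ 0.05 -0.05  0.05]
```

Emit:
jog_arm --increments '[[[-0.03,0,0.03,0,0,0,-1],[0,0,0.03,0,0,0,-1],[0,0,0.02,0,0,0,-1],[0,0,0,0,0,0,-1],[0,0,0,0,0,0,-1]]]'

```text
time: 9.83
tool_pos: [0.5416, -0.171, 0.0878]
tcp_rot: [2.22, 2.221, 0.001]
wrist_force: [-4.3, 1.5, 11.9]
width: 0.51
grip_force: 37.3
```

Emit:
jog_arm --increments '[[[0,0,0,0,0,0,0.1],[0,0,0,0,0,0,0.2],[0,0,0,0,0,0,0.35],[0,0,0,0,0,0,0.4],[0,0,0,0,0,0,0.4]]]'

```text
time: 10.25
tool_pos: [0.5405, -0.1707, 0.085]
tcp_rot: [-2.221, -2.222, 0.0]
wrist_force: [0.2, -1.1, -0.4]
width: 0.703
grip_force: 0.0
```

Emit:
jog_arm --increments '[[[0,0,-0.3,0,0,0,0.4],[0,0,-0.5,0,0,0,0.4],[0,0,-0.9,0,0,0,0.4],[0,0,-1,0,0,0,0.4],[0,0,-1,0,0,0,0.4]]]'

```text
time: 10.67
tool_pos: [0.54, -0.1705, 0.1972]
tcp_rot: [-2.22, -2.221, 0.001]
wrist_force: [0.4, 0.6, 0.1]
width: 0.702
grip_force: 0.0
```

```bash
python3 pl.py 614 312 200 -11.3 614 312 79 -11.3
```

```text
t 10.67 tcp [ 540.  -170.5  197.2] closure 0.02 tilt 0.09 w 0.702 grip 0.0 F [0.4 0.6 0.1]
turn z units 1.89 ; then shift units [16.25 -0.73 -0.08]
turn z units -0.00 ; then shift units [-0.    0.01  4.03]
```

Emit:
jog_arm --increments '[[[0,0,0,0,0,0.378,0.6],[0,0,0,0,0,0.378,0.6],[0,0,0,0,0,0.378,0.6],[0,0,0,0,0,0.378,0.6],[0,0,0,0,0,0.378,0.6]]]'

```text
time: 11.08
tool_pos: [0.5406, -0.1706, 0.1969]
tcp_rot: [2.431, 1.989, 0.0]
wrist_force: [-0.2, 0.1, -0.6]
width: 0.797
grip_force: 0.0
```

Emit:
jog_arm --increments '[[[0.812,-0.036,0,0,0,0,0.6],[0.812,-0.036,0,0,0,0,0.6],[0.812,-0.036,0,0,0,0,0.6],[0.812,-0.036,0,0,0,0,0.6],[0.812,-0.036,0,0,0,0,0.6]]]'

```text
time: 11.5
tool_pos: [0.5593, -0.0492, 0.1968]
tcp_rot: [2.43, 1.991, 0.001]
wrist_force: [0.5, 0.7, -0.1]
width: 0.798
grip_force: 0.0
```

Emit:
jog_arm --increments '[[[0.812,-0.036,0,0,0,0,0.6],[0.812,-0.036,0,0,0,0,0.6],[0.812,-0.036,0,0,0,0,0.6],[0.812,-0.036,0,0,0,0,0.6],[0.812,-0.036,0,0,0,0,0.6]]]'

```text
time: 11.92
tool_pos: [0.5778, 0.0715, 0.1968]
tcp_rot: [2.429, 1.992, 0.0]
wrist_force: [-0.2, 0.1, 0.3]
width: 0.803
grip_force: 0.0
```

Emit:
jog_arm --increments '[[[0.812,-0.036,0,0,0,0,0.6],[0.812,-0.036,0,0,0,0,0.6],[0.812,-0.036,0,0,0,0,0.6],[0.812,-0.036,0,0,0,0,0.6],[0.812,-0.036,0,0,0,0,0.6]]]'

```text
time: 12.33
tool_pos: [0.5964, 0.1921, 0.1967]
tcp_rot: [2.429, 1.992, 0.0]
wrist_force: [-0.1, -0.1, -0.2]
width: 0.8
grip_force: 0.0
```

Emit:
jog_arm --increments '[[[0.812,-0.036,0,0,0,0,0.6],[0.812,-0.036,0,0,0,0,0.6],[0.812,-0.036,0,0,0,0,0.6],[0.812,-0.036,0,0,0,0,0.6],[0.812,-0.036,0,0,0,0,0.6]]]'

```text
time: 12.75
tool_pos: [0.615, 0.3125, 0.1967]
tcp_rot: [2.429, 1.992, 0.0]
wrist_force: [-0.0, 0.1, 0.4]
width: 0.801
grip_force: 0.0
```

Emit:
jog_arm --increments '[[[0,0,0,0,0,0,0.6],[0,0,0,0,0,0,0.6],[0,0,0,0,0,0,0.6],[0,0,0,0,0,0,0.6],[0,0,0,0,0,0,0.6]]]'

```text
time: 13.17
tool_pos: [0.6149, 0.3101, 0.1962]
tcp_rot: [2.431, 1.99, -0.001]
wrist_force: [0.7, 0.2, -0.5]
width: 0.799
grip_force: 0.0
```

```bash
python3 pl.py 614 312 79 -11.3;  python3 - <<'E'
from h import *
p,d=viewer.read_camera('top');cv2.imwrite('pics/t3.png',cv2.resize(p[140:340,140:520],None,fx=2,fy=2))
X=cloud('top',np.ones((480,640)),d);k=(X[:,2]>.024)&(X[:,2]<.05)&(abs(X[:,0]-.49)<.11)&(abs(X[:,1]+.245)<.16)
print("green placed",rect(X[k]),k.sum())
E
```

```text
t 13.17 tcp [614.9 310.1 196.2] closure -11.38 tilt 0.03 w 0.799 grip 0.0 F [ 0.7  0.2 -0.5]
turn z units -0.01 ; then shift units [ 0.06 -0.04  3.91]
green placed (array([ 492.8, -244.2]), 270.7, 175.4, -89.3) 828
```

View pics/t3.png

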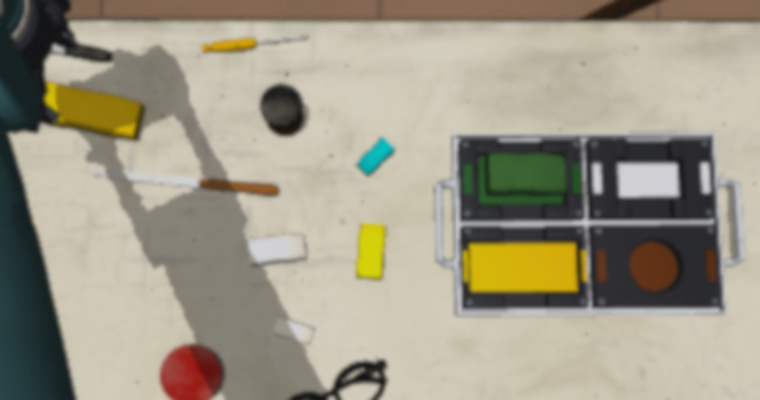

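Green bar lies flat inside its pocket (520,175 in the crop); all else undisturbed. On to yellow.

Emit:
jog_arm --increments '[[[0.06,0,0.85,0,0,0,0.6],[0,0,0.85,0,0,0,0.6],[0,0,0.8,0,0,0,0.6],[0,0,0.7,0,0,0,0.6],[0,0,0.4,0,0,0,0.6]]]'

```text
time: 13.63
tool_pos: [0.6138, 0.3115, 0.0852]
tcp_rot: [-2.43, -1.99, 0.007]
wrist_force: [-0.8, 0.5, -0.7]
width: 0.799
grip_force: 0.0
```

Emit:
jog_arm --increments '[[[0,0,0.28,0,0,0,0.6],[0,0,0,0,0,0,0.6],[0,0,0,0,0,0,-1],[0,0,0,0,0,0,-1],[0,0,0,0,0,0,-1]]]' --force 35

```text
time: 14.05
tool_pos: [0.6167, 0.3136, 0.0819]
tcp_rot: [2.429, 1.991, 0.005]
wrist_force: [-0.4, 0.7, -0.7]
width: 0.512
grip_force: 35.9
```

Emit:
jog_arm --increments '[[[0,0,0,0,0,0,-1],[0,0,0,0,0,0,-1],[0,0,0,0,0,0,-1],[0,0,0,0,0,0,-1],[0,0,0,0,0,0,-1]]]'

```text
time: 14.47
tool_pos: [0.6165, 0.3136, 0.0817]
tcp_rot: [2.429, 1.991, 0.005]
wrist_force: [0.6, -0.7, 6.4]
width: 0.513
grip_force: 36.7
```

```bash
python3 pl.py 614 312 200 -11.3 441.5 -170 200 0 441.5 -170 89 0
```

```text
t 14.47 tcp [616.5 313.6  81.7] closure -11.31 tilt 0.18 w 0.513 grip 36.7 F [ 0.6 -0.7  6.4]
turn z units -0.00 ; then shift units [-0.06 -0.06 -3.94]
turn z units -1.88 ; then shift units [-16.07  -5.75  -0.04]
turn z units -0.00 ; then shift units [-0.01 -0.01  3.7 ]
```

Emit:
jog_arm --increments '[[[0,0,-0.6,0,0,0,-1],[0,0,-0.85,0,0,0,-1],[0,0,-0.85,0,0,0,-1],[0,0,-0.85,0,0,0,-1],[0,0,-0.85,0,0,0,-1]]]'

```text
time: 14.88
tool_pos: [0.6147, 0.3129, 0.2002]
tcp_rot: [-2.429, -1.991, 0.002]
wrist_force: [0.6, 0.0, -1.1]
width: 0.51
grip_force: 36.1
```

Emit:
jog_arm --increments '[[[0,0,0,0,0,-0.376,-1],[0,0,0,0,0,-0.376,-1],[0,0,0,0,0,-0.376,-1],[0,0,0,0,0,-0.376,-1],[0,0,0,0,0,-0.376,-1]]]'

```text
time: 15.3
tool_pos: [0.6148, 0.3129, 0.1992]
tcp_rot: [-2.219, -2.223, 0.002]
wrist_force: [0.4, -0.3, -0.7]
width: 0.51
grip_force: 36.0
```

Emit:
jog_arm --increments '[[[-0.803,-0.287,0,0,0,0,-1],[-0.803,-0.287,0,0,0,0,-1],[-0.803,-0.287,0,0,0,0,-1],[-0.803,-0.287,0,0,0,0,-1],[-0.803,-0.287,0,0,0,0,-1]]]'

```text
time: 15.72
tool_pos: [0.5711, 0.1916, 0.1992]
tcp_rot: [-2.221, -2.221, 0.002]
wrist_force: [0.2, -0.3, -1.0]
width: 0.514
grip_force: 36.1
```

Emit:
jog_arm --increments '[[[-0.803,-0.287,0,0,0,0,-1],[-0.803,-0.287,0,0,0,0,-1],[-0.803,-0.287,0,0,0,0,-1],[-0.803,-0.287,0,0,0,0,-1],[-0.803,-0.287,0,0,0,0,-1]]]'

```text
time: 16.13
tool_pos: [0.528, 0.0712, 0.1994]
tcp_rot: [-2.221, -2.221, 0.001]
wrist_force: [-0.2, 1.2, -0.3]
width: 0.516
grip_force: 36.1
```

Emit:
jog_arm --increments '[[[-0.803,-0.287,0,0,0,0,-1],[-0.803,-0.287,0,0,0,0,-1],[-0.803,-0.287,0,0,0,0,-1],[-0.803,-0.287,0,0,0,0,-1],[-0.803,-0.287,0,0,0,0,-1]]]'

```text
time: 16.55
tool_pos: [0.4849, -0.0491, 0.1995]
tcp_rot: [-2.221, -2.221, 0.001]
wrist_force: [1.1, 0.2, -1.6]
width: 0.511
grip_force: 36.1
```

Emit:
jog_arm --increments '[[[-0.803,-0.287,0,0,0,0,-1],[-0.803,-0.287,0,0,0,0,-1],[-0.803,-0.287,0,0,0,0,-1],[-0.803,-0.287,0,0,0,0,-1],[-0.803,-0.287,0,0,0,0,-1]]]'

```text
time: 16.97
tool_pos: [0.4418, -0.1694, 0.1995]
tcp_rot: [-2.222, -2.22, 0.0]
wrist_force: [0.2, -0.2, -1.1]
width: 0.511
grip_force: 36.1
```

Emit:
jog_arm --increments '[[[0,0,0,0,0,0,-1],[0,0,0,0,0,0,-1],[0,0,0,0,0,0,-1],[0,0,0,0,0,0,-1],[0,0,0,0,0,0,-1]]]'

```text
time: 17.38
tool_pos: [0.443, -0.1677, 0.1996]
tcp_rot: [-2.22, -2.222, -0.0]
wrist_force: [-0.2, -0.3, -0.6]
width: 0.512
grip_force: 36.1
```

```bash
python3 pl.py 441.5 -168.7 90.5 0
```

```text
t 17.38 tcp [ 443.  -167.7  199.6] closure 0.04 tilt 0.03 w 0.512 grip 36.1 F [-0.2 -0.3 -0.6]
turn z units 0.01 ; then shift units [-0.03 -0.05  3.64]
```

Emit:
jog_arm --increments '[[[-0.03,-0.05,0.8,0,0,0,-1],[0,0,0.8,0,0,0,-1],[0,0,0.8,0,0,0,-1],[0,0,0.7,0,0,0,-1],[0,0,0.3,0,0,0,-1]]]'

```text
time: 17.8
tool_pos: [0.4397, -0.1678, 0.095]
tcp_rot: [-2.217, -2.219, 0.003]
wrist_force: [-0.9, -0.1, -0.9]
width: 0.512
grip_force: 36.1
```

Emit:
jog_arm --increments '[[[0,0,0.2,0,0,0,-1],[0,0,0.05,0,0,0,-1],[0,0,0.03,0,0,0,-1],[0,0,0,0,0,0,-1],[0,0,0,0,0,0,-1]]]'

```text
time: 18.22
tool_pos: [0.4423, -0.1699, 0.0906]
tcp_rot: [2.22, 2.219, 0.001]
wrist_force: [-1.0, 0.6, -1.0]
width: 0.517
grip_force: 36.1
```

Emit:
jog_arm --increments '[[[0,0,0.03,0,0,0,-1],[0,0,0.03,0,0,0,-1],[0,0,0,0,0,0,-1],[0,0,0,0,0,0,-1],[0,0,0,0,0,0,-1]]]'

```text
time: 18.63
tool_pos: [0.4421, -0.1699, 0.0886]
tcp_rot: [2.221, 2.219, 0.001]
wrist_force: [-0.9, 0.5, 5.5]
width: 0.511
grip_force: 36.7
```

```bash
python3 pl.py 441.5 -168.7 88 0
```

```text
t 18.63 tcp [ 442.1 -169.9   88.6] closure -0.04 tilt 0.10 w 0.511 grip 36.7 F [-0.9  0.5  5.5]
turn z units -0.01 ; then shift units [ 0.04 -0.02  0.02]
```

Emit:
jog_arm --increments '[[[0,0,0,0,0,0,0.1],[0,0,0,0,0,0,0.2],[0,0,0,0,0,0,0.35],[0,0,0,0,0,0,0.4],[0,0,0,0,0,0,0.4]]]'

```text
time: 19.05
tool_pos: [0.4412, -0.1695, 0.0874]
tcp_rot: [-2.222, -2.22, 0.0]
wrist_force: [0.6, -0.0, 0.7]
width: 0.698
grip_force: 0.0
```

Emit:
jog_arm --increments '[[[0,0,-0.3,0,0,0,0.4],[0,0,-0.5,0,0,0,0.4],[0,0,-0.9,0,0,0,0.4],[0,0,-1,0,0,0,0.4],[0,0,-1,0,0,0,0.4]]]'

```text
time: 19.47
tool_pos: [0.4408, -0.1692, 0.1998]
tcp_rot: [-2.221, -2.22, 0.001]
wrist_force: [0.3, -0.8, -0.1]
width: 0.699
grip_force: 0.0
```

```bash
python3 pl.py 459.5 101.5 200 6.5
```

```text
t 19.47 tcp [ 440.8 -169.2  199.8] closure -0.03 tilt 0.08 w 0.699 grip 0.0 F [ 0.3 -0.8 -0.1]
turn z units -1.09 ; then shift units [ 8.9   1.64 -0.  ]
```

Emit:
jog_arm --increments '[[[0,0,0,0,0,-0.218,0.2],[0,0,0,0,0,-0.218,0.2],[0,0,0,0,0,-0.218,0.2],[0,0,0,0,0,-0.218,0.2],[0,0,0,0,0,-0.218,0.2]]]'

```text
time: 19.88
tool_pos: [0.4403, -0.1691, 0.1971]
tcp_rot: [-2.087, -2.344, 0.002]
wrist_force: [-0.6, -0.5, -0.7]
width: 0.597
grip_force: 0.0
```

Emit:
jog_arm --increments '[[[0.89,0.164,0,0,0,0,0.2],[0.89,0.164,0,0,0,0,0.2],[0.89,0.164,0,0,0,0,0.2],[0.89,0.164,0,0,0,0,0.2],[0.89,0.164,0,0,0,0,0.2]]]'

```text
time: 20.3
tool_pos: [0.4498, -0.0329, 0.1973]
tcp_rot: [-2.09, -2.343, 0.002]
wrist_force: [0.5, 0.7, -0.2]
width: 0.597
grip_force: 0.0
```

Emit:
jog_arm --increments '[[[0.89,0.164,0,0,0,0,0.2],[0.89,0.164,0,0,0,0,0.2],[0.89,0.164,0,0,0,0,0.2],[0.89,0.164,0,0,0,0,0.2],[0.89,0.164,0,0,0,0,0.2]]]'

```text
time: 20.72
tool_pos: [0.4591, 0.1026, 0.1972]
tcp_rot: [-2.089, -2.344, 0.003]
wrist_force: [1.3, -0.5, -0.7]
width: 0.598
grip_force: 0.0
```

Emit:
jog_arm --increments '[[[0,0,0,0,0,0,0.2],[0,0,0,0,0,0,0.2],[0,0,0,0,0,0,0.2],[0,0,0,0,0,0,0.2],[0,0,0,0,0,0,0.2]]]'

```text
time: 21.13
tool_pos: [0.4597, 0.1003, 0.1982]
tcp_rot: [-2.093, -2.342, 0.001]
wrist_force: [-0.2, -0.8, -0.2]
width: 0.604
grip_force: 0.0
```

```bash
python3 pl.py 459 101.5 78 6.5;  python3 - <<'E'
from h import *
p,d=viewer.read_camera('top');q,_=viewer.read_camera('scene')
a=cv2.resize(p[190:310,340:520],None,fx=2,fy=2);b=cv2.resize(q[180:320,220:380],(360,315));b=b[:240]
cv2.imwrite('pics/t4.png',np.hstack([a,b]))
E
```

```text
t 21.13 tcp [459.7 100.3 198.2] closure 6.43 tilt 0.06 w 0.604 grip 0.0 F [-0.2 -0.8 -0.2]
turn z units -0.01 ; then shift units [ 0.04 -0.02  4.01]
```

View pics/t4.png

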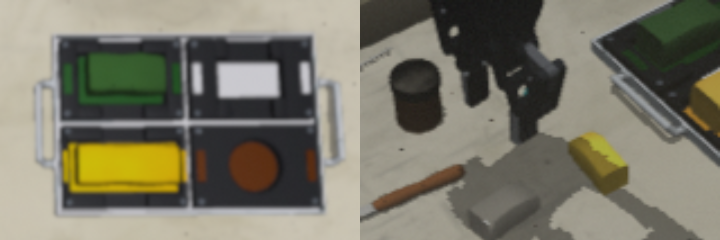

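Left: green and yellow bars lie flat in their pockets. Right: fingers straddle the white bar (505,210), clear of the file handle.

Emit:
jog_arm --increments '[[[0.04,0,0.85,0,0,0,0.2],[0,0,0.85,0,0,0,0.2],[0,0,0.85,0,0,0,0.2],[0,0,0.7,0,0,0,0.2],[0,0,0.4,0,0,0,0.2]]]'

```text
time: 21.65
tool_pos: [0.4583, 0.1016, 0.0867]
tcp_rot: [-2.092, -2.341, 0.004]
wrist_force: [0.1, 0.7, 0.2]
width: 0.6
grip_force: 0.0
```

Emit:
jog_arm --increments '[[[0,0,0.35,0,0,0,0.2],[0,0,0,0,0,0,0.2],[0,0,0,0,0,0,-1],[0,0,0,0,0,0,-1],[0,0,0,0,0,0,-1]]]' --force 35

```text
time: 22.07
tool_pos: [0.4608, 0.1026, 0.0797]
tcp_rot: [2.091, 2.343, 0.003]
wrist_force: [0.6, -0.1, -1.9]
width: 0.327
grip_force: 36.1
```

Emit:
jog_arm --increments '[[[0,0,0,0,0,0,-1],[0,0,0,0,0,0,-1],[0,0,0,0,0,0,-1],[0,0,0,0,0,0,-1],[0,0,0,0,0,0,-1]]]'

```text
time: 22.48
tool_pos: [0.4606, 0.1027, 0.0795]
tcp_rot: [2.091, 2.343, 0.002]
wrist_force: [-0.3, -0.4, 6.8]
width: 0.329
grip_force: 36.9
```

```bash
python3 pl.py 459 101.5 200 6.5 540 -314 200 0
```

```text
t 22.48 tcp [460.6 102.7  79.5] closure 6.51 tilt 0.10 w 0.329 grip 36.9 F [-0.3 -0.4  6.8]
turn z units 0.00 ; then shift units [-0.03 -0.05 -4.02]
turn z units 1.08 ; then shift units [-13.85   2.7    0.  ]
```

Emit:
jog_arm --increments '[[[0,0,-0.6,0,0,0,-1],[0,0,-0.85,0,0,0,-1],[0,0,-0.85,0,0,0,-1],[0,0,-0.85,0,0,0,-1],[0,0,-0.87,0,0,0,-1]]]'

```text
time: 22.9
tool_pos: [0.459, 0.1025, 0.1996]
tcp_rot: [-2.091, -2.343, 0.002]
wrist_force: [0.3, -0.9, -1.9]
width: 0.335
grip_force: 36.1
```

Emit:
jog_arm --increments '[[[0,0,0,0,0,0.216,-1],[0,0,0,0,0,0.216,-1],[0,0,0,0,0,0.216,-1],[0,0,0,0,0,0.216,-1],[0,0,0,0,0,0.216,-1]]]'

```text
time: 23.32
tool_pos: [0.4586, 0.1023, 0.1973]
tcp_rot: [-2.222, -2.218, 0.005]
wrist_force: [-0.5, 0.0, -0.9]
width: 0.328
grip_force: 36.1
```

Emit:
jog_arm --increments '[[[-0.691,0.135,0,0,0,0,-1],[-0.691,0.135,0,0,0,0,-1],[-0.691,0.135,0,0,0,0,-1],[-0.691,0.135,0,0,0,0,-1],[-0.691,0.135,0,0,0,0,-1]]]'

```text
time: 23.73
tool_pos: [0.4794, -0.002, 0.1978]
tcp_rot: [-2.22, -2.22, 0.003]
wrist_force: [-0.7, -0.7, -0.9]
width: 0.334
grip_force: 36.1
```

Emit:
jog_arm --increments '[[[-0.691,0.135,0,0,0,0,-1],[-0.691,0.135,0,0,0,0,-1],[-0.691,0.135,0,0,0,0,-1],[-0.691,0.135,0,0,0,0,-1],[-0.691,0.135,0,0,0,0,-1]]]'

```text
time: 24.15
tool_pos: [0.4998, -0.1056, 0.1977]
tcp_rot: [-2.221, -2.219, 0.002]
wrist_force: [-0.5, 0.3, -1.6]
width: 0.33
grip_force: 36.1
```

Emit:
jog_arm --increments '[[[-0.691,0.135,0,0,0,0,-1],[-0.691,0.135,0,0,0,0,-1],[-0.691,0.135,0,0,0,0,-1],[-0.691,0.135,0,0,0,0,-1],[-0.691,0.135,0,0,0,0,-1]]]'

```text
time: 24.57
tool_pos: [0.5201, -0.2091, 0.1975]
tcp_rot: [-2.22, -2.219, 0.001]
wrist_force: [-0.5, -0.3, -0.5]
width: 0.336
grip_force: 36.1
```

Emit:
jog_arm --increments '[[[-0.691,0.135,0,0,0,0,-1],[-0.691,0.135,0,0,0,0,-1],[-0.691,0.135,0,0,0,0,-1],[-0.691,0.135,0,0,0,0,-1],[-0.691,0.135,0,0,0,0,-1]]]'

```text
time: 24.98
tool_pos: [0.5404, -0.3127, 0.1972]
tcp_rot: [-2.22, -2.219, 0.001]
wrist_force: [0.6, 0.4, -2.0]
width: 0.334
grip_force: 36.1
```

Emit:
jog_arm --increments '[[[0,0,0,0,0,0,-1],[0,0,0,0,0,0,-1],[0,0,0,0,0,0,-1],[0,0,0,0,0,0,-1],[0,0,0,0,0,0,-1]]]'

```text
time: 25.4
tool_pos: [0.5407, -0.311, 0.1986]
tcp_rot: [-2.219, -2.222, 0.0]
wrist_force: [0.4, 0.2, -1.2]
width: 0.336
grip_force: 36.2
```

```bash
python3 pl.py 539.5 -312.5 88 0
```

```text
t 25.40 tcp [ 540.7 -311.   198.6] closure 0.07 tilt 0.07 w 0.336 grip 36.2 F [ 0.4  0.2 -1.2]
turn z units 0.01 ; then shift units [-0.05 -0.04  3.69]
```

Emit:
jog_arm --increments '[[[-0.04,-0.02,0.8,0,0,0,-1],[0,0,0.8,0,0,0,-1],[0,0,0.8,0,0,0,-1],[0,0,0.7,0,0,0,-1],[0,0,0.3,0,0,0,-1]]]'

```text
time: 25.82
tool_pos: [0.5386, -0.3113, 0.0939]
tcp_rot: [-2.216, -2.219, 0.002]
wrist_force: [-1.2, 0.0, -2.9]
width: 0.328
grip_force: 36.1
```

Emit:
jog_arm --increments '[[[0,0,0.2,0,0,0,-1],[0,0,0.07,0,0,0,-1],[0,0,0.05,0,0,0,-1],[0,0,0,0,0,0,-1],[0,0,0,0,0,0,-1]]]'

```text
time: 26.23
tool_pos: [0.5413, -0.3138, 0.0891]
tcp_rot: [2.219, 2.22, 0.001]
wrist_force: [0.1, 0.2, -1.1]
width: 0.338
grip_force: 36.1
```

Emit:
jog_arm --increments '[[[0,0,0.04,0,0,0,-1],[0,0,0.03,0,0,0,-1],[0,0,0.03,0,0,0,-1],[0,0,0,0,0,0,-1],[0,0,0,0,0,0,-1]]]'

```text
time: 26.65
tool_pos: [0.5411, -0.3137, 0.0866]
tcp_rot: [2.22, 2.221, 0.001]
wrist_force: [-1.3, 1.2, 7.1]
width: 0.33
grip_force: 37.0
```

```bash
python3 pl.py 539.5 -313.3 86 0
```

```text
t 26.65 tcp [ 541.1 -313.7   86.6] closure 0.02 tilt 0.09 w 0.330 grip 37.0 F [-1.3  1.2  7.1]
turn z units 0.00 ; then shift units [ 0.01 -0.05  0.02]
```

Emit:
jog_arm --increments '[[[0,0,0,0,0,0,-0.25],[0,0,0,0,0,0,-0.1],[0,0,0,0,0,0,0],[0,0,0,0,0,0,0.06],[0,0,0,0,0,0,0.06]]]'

```text
time: 27.07
tool_pos: [0.5404, -0.3132, 0.0844]
tcp_rot: [-2.221, -2.222, 0.0]
wrist_force: [-0.1, 0.1, 0.3]
width: 0.529
grip_force: 0.0
```

Emit:
jog_arm --increments '[[[0,0,-0.3,0,0,0,0.06],[0,0,-0.5,0,0,0,0.06],[0,0,-0.9,0,0,0,0.06],[0,0,-1,0,0,0,0.06],[0,0,-1,0,0,0,0.06]]]'

```text
time: 27.48
tool_pos: [0.54, -0.313, 0.1966]
tcp_rot: [-2.22, -2.221, 0.0]
wrist_force: [0.5, -0.7, -0.5]
width: 0.531
grip_force: 0.0
```

```bash
python3 pl.py 612 97.5 200 0
```

```text
t 27.48 tcp [ 540.  -313.   196.6] closure 0.03 tilt 0.08 w 0.531 grip 0.0 F [ 0.5 -0.7 -0.5]
turn z units 0.00 ; then shift units [13.68  2.4  -0.11]
```

Emit:
jog_arm --increments '[[[0.912,0.16,0,0,0,0,0.06],[0.912,0.16,0,0,0,0,0.65],[0.912,0.16,0,0,0,0,0.65],[0.912,0.16,0,0,0,0,0.65],[0.912,0.16,0,0,0,0,0.65]]]'

```text
time: 27.9
tool_pos: [0.5645, -0.1753, 0.1965]
tcp_rot: [2.221, 2.221, 0.001]
wrist_force: [-0.3, 0.9, -0.3]
width: 0.824
grip_force: 0.0
```

Emit:
jog_arm --increments '[[[0.912,0.16,0,0,0,0,0.65],[0.912,0.16,0,0,0,0,0.65],[0.912,0.16,0,0,0,0,0.65],[0.912,0.16,0,0,0,0,0.65],[0.912,0.16,0,0,0,0,0.65]]]'

```text
time: 28.32
tool_pos: [0.5885, -0.0382, 0.1964]
tcp_rot: [2.221, 2.222, 0.001]
wrist_force: [0.3, -0.8, 0.9]
width: 0.824
grip_force: 0.0
```

Emit:
jog_arm --increments '[[[0.912,0.16,0,0,0,0,0.65],[0.912,0.16,0,0,0,0,0.65],[0.912,0.16,0,0,0,0,0.65],[0.912,0.16,0,0,0,0,0.65],[0.912,0.16,0,0,0,0,0.65]]]'

```text
time: 28.73
tool_pos: [0.6124, 0.0986, 0.1963]
tcp_rot: [2.22, 2.222, 0.001]
wrist_force: [0.1, -0.5, 0.5]
width: 0.824
grip_force: 0.0
```

Emit:
jog_arm --increments '[[[0,0,0,0,0,0,0.65],[0,0,0,0,0,0,0.65],[0,0,0,0,0,0,0.65],[0,0,0,0,0,0,0.65],[0,0,0,0,0,0,0.65]]]'

```text
time: 29.15
tool_pos: [0.6121, 0.0961, 0.1957]
tcp_rot: [2.222, 2.22, -0.0]
wrist_force: [1.1, 0.8, -0.6]
width: 0.827
grip_force: 0.0
```

```bash
python3 pl.py 612 97.5 90 0;  python3 - <<'E'
from h import *
p,d=viewer.read_camera('top');q,dq=viewer.read_camera('scene')
a=cv2.resize(p[190:310,340:520],None,fx=2,fy=2);b=cv2.resize(q[140:260,180:360],(360,240))
cv2.imwrite('pics/t5.png',np.hstack([a,b]))
for n,D in(("top",d),("scene",dq)):
    X=cloud(n,np.ones((480,640)),D);k=(X[:,2]>.044)&(X[:,2]<.062)&(np.hypot(X[:,0]-.612,X[:,1]-.096)<.035);print(n,rect(X[k]),k.sum())
    for nm,c,r in(("g",(540,-172),(35,56)),("y",(441,-172),(35,66)),("w",(540,-316),(28,45))):
        k=(X[:,2]>.022)&(X[:,2]<.055)&(abs(X[:,0]*1000-c[0])<r[0])&(abs(X[:,1]*1000-c[1])<r[1])
        if k.sum()>50:print(nm,rect(X[k]),np.round(np.percentile(X[k][:,2],[5,50,99])*1000,1))
E
```

```text
t 29.15 tcp [612.1  96.1 195.7] closure -0.05 tilt 0.02 w 0.827 grip 0.0 F [ 1.1  0.8 -0.6]
turn z units -0.01 ; then shift units [ 0.05 -0.    3.52]
top (array([0., 0.]), 0.0, 0.0, 0.0) 0
g (array([ 546.1, -168.3]), 107.5, 66.7, -80.1) [27.5 41.3 46.6]
y (array([ 441. , -172.5]), 129.6, 65.9, -90.0) [30.9 43.5 48.1]
w (array([ 540.3, -316.4]), 89.3, 48.3, 86.5) [24.  35.6 40.8]
scene (array([612.8,  98.6]), 48.3, 45.9, 14.7) 365
g (array([ 543.5, -176.6]), 101.3, 61.3, 87.5) [24.6 40.5 46.5]
y (array([ 446.4, -169.1]), 122.2, 57.6, -89.3) [24.7 42.4 48. ]
w (array([ 545.7, -320.2]), 81.8, 43.6, -89.8) [23.  34.4 40.1]
```

View pics/t5.png

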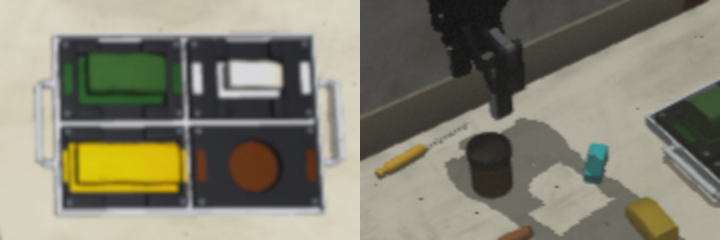

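All three bars lie flat in their pockets, with top heights as expected (about 43, 45 and 37 mm), and released. The gripper is above the oil pot (490,165 in the right crop).

Emit:
jog_arm --increments '[[[0.04,0,0.8,0,0,0,0.65],[0,0,0.8,0,0,0,0.65],[0,0,0.8,0,0,0,0.65],[0,0,0.6,0,0,0,0.65],[0,0,0.3,0,0,0,0.65]]]'

```text
time: 29.67
tool_pos: [0.6103, 0.0974, 0.0936]
tcp_rot: [-2.22, -2.219, 0.006]
wrist_force: [-0.1, 0.4, -0.3]
width: 0.83
grip_force: 0.0
```

Emit:
jog_arm --increments '[[[0,0,0.22,0,0,0,0.65],[0,0,0,0,0,0,0.65],[0,0,0,0,0,0,0.3],[0,0,0,0,0,0,0.2],[0,0,0,0,0,0,-1]]]' --force 25

```text
time: 30.08
tool_pos: [0.6135, 0.0985, 0.0917]
tcp_rot: [2.22, 2.221, 0.004]
wrist_force: [0.1, -1.0, 0.4]
width: 0.534
grip_force: 25.5
```

Emit:
jog_arm --increments '[[[0,0,0,0,0,0,-1],[0,0,0,0,0,0,-1],[0,0,0,0,0,0,-1],[0,0,0,0,0,0,-1],[0,0,0,0,0,0,-1]]]'

```text
time: 30.5
tool_pos: [0.6134, 0.0985, 0.0916]
tcp_rot: [2.219, 2.221, 0.003]
wrist_force: [-0.8, 0.5, 7.0]
width: 0.537
grip_force: 25.7
```

```bash
python3 pl.py 612 97.5 200 0 442.5 -312.5 200 0
```

```text
t 30.50 tcp [613.4  98.5  91.6] closure 0.03 tilt 0.16 w 0.537 grip 25.7 F [-0.8  0.5  7. ]
turn z units 0.01 ; then shift units [-0.03 -0.04 -3.61]
turn z units -0.00 ; then shift units [-13.67  -5.65  -0.02]
```

Emit:
jog_arm --increments '[[[0,0,-0.3,0,0,0,-1],[0,0,-0.6,0,0,0,-1],[0,0,-0.9,0,0,0,-1],[0,0,-0.9,0,0,0,-1],[0,0,-0.9,0,0,0,-1]]]'

```text
time: 30.92
tool_pos: [0.6114, 0.0984, 0.1987]
tcp_rot: [-2.22, -2.221, 0.002]
wrist_force: [0.5, 0.0, -0.5]
width: 0.534
grip_force: 25.8
```

Emit:
jog_arm --increments '[[[-0.4,-0.17,0,0,0,0,-1],[-0.683,-0.282,0,0,0,0,-1],[-0.683,-0.282,0,0,0,0,-1],[-0.683,-0.282,0,0,0,0,-1],[-0.683,-0.282,0,0,0,0,-1]]]'

```text
time: 31.33
tool_pos: [0.572, 0.0035, 0.1973]
tcp_rot: [-2.22, -2.222, 0.002]
wrist_force: [-0.3, 0.1, -0.6]
width: 0.531
grip_force: 25.9
```

Emit:
jog_arm --increments '[[[-0.683,-0.282,0,0,0,0,-1],[-0.683,-0.282,0,0,0,0,-1],[-0.683,-0.282,0,0,0,0,-1],[-0.683,-0.282,0,0,0,0,-1],[-0.683,-0.282,0,0,0,0,-1]]]'

```text
time: 31.75
tool_pos: [0.5297, -0.099, 0.1973]
tcp_rot: [-2.22, -2.221, 0.001]
wrist_force: [0.2, -0.1, -0.2]
width: 0.535
grip_force: 25.9
```

Emit:
jog_arm --increments '[[[-0.683,-0.282,0,0,0,0,-1],[-0.683,-0.282,0,0,0,0,-1],[-0.683,-0.282,0,0,0,0,-1],[-0.683,-0.282,0,0,0,0,-1],[-0.683,-0.282,0,0,0,0,-1]]]'

```text
time: 32.17
tool_pos: [0.4874, -0.2013, 0.1973]
tcp_rot: [-2.22, -2.221, 0.001]
wrist_force: [0.3, -0.0, -0.8]
width: 0.537
grip_force: 25.9
```

Emit:
jog_arm --increments '[[[-0.683,-0.282,0,0,0,0,-1],[-0.683,-0.282,0,0,0,0,-1],[-0.683,-0.282,0,0,0,0,-1],[-0.683,-0.282,0,0,0,0,-1],[-0.3,-0.12,0,0,0,0,-1]]]'

```text
time: 32.58
tool_pos: [0.4498, -0.2932, 0.1974]
tcp_rot: [-2.222, -2.22, 0.002]
wrist_force: [-0.9, -1.4, -0.1]
width: 0.533
grip_force: 25.9
```

Emit:
jog_arm --increments '[[[0,0,0,0,0,0,-1],[0,0,0,0,0,0,-1],[0,0,0,0,0,0,-1],[0,0,0,0,0,0,-1],[0,0,0,0,0,0,-1]]]'

```text
time: 33.0
tool_pos: [0.4518, -0.2905, 0.1979]
tcp_rot: [-2.219, -2.223, -0.0]
wrist_force: [0.3, -0.4, -0.4]
width: 0.536
grip_force: 25.9
```

```bash
python3 pl.py 443 -312 100 0;  python3 - <<'E'
from h import *
p,d=viewer.read_camera('top');q,dq=viewer.read_camera('scene')
a=cv2.resize(p[170:330,340:520],None,fx=2,fy=2);b=cv2.resize(q[60:220,330:510],None,fx=2,fy=2)
cv2.imwrite('pics/t6.png',np.hstack([a,b]))
E
```

```text
t 33.00 tcp [ 451.8 -290.5  197.9] closure 0.11 tilt 0.02 w 0.536 grip 25.9 F [ 0.3 -0.4 -0.4]
turn z units 0.02 ; then shift units [-0.72 -0.29  3.26]
```

View pics/t6.png

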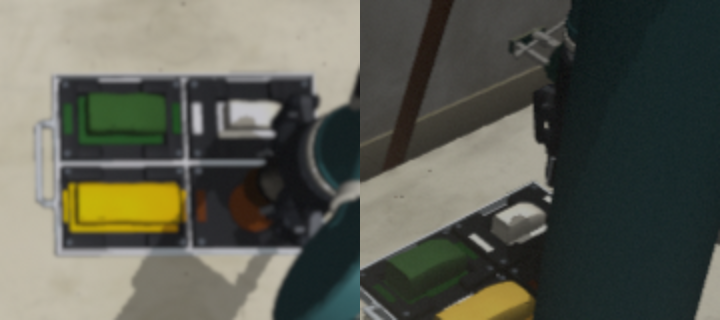

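Top view: the pot (270,185) is held near the socket (250,205) and bars are in place; it needs the remaining 22 mm in -y and 9 mm in -x.

Emit:
jog_arm --increments '[[[-0.35,-0.14,0,0,0,0,-1],[-0.33,-0.13,0,0,0,0,-1],[0,0,0.3,0,0,0,-1],[0,0,0.7,0,0,0,-1],[0,0,0.7,0,0,0,-1]]]'

```text
time: 33.52
tool_pos: [0.4438, -0.3132, 0.1471]
tcp_rot: [2.22, 2.218, 0.001]
wrist_force: [0.0, 0.7, -1.9]
width: 0.536
grip_force: 25.9
```

Emit:
jog_arm --increments '[[[0,0,0.7,0,0,0,-1],[0,0,0.3,0,0,0,-1],[0,0,0.1,0,0,0,-1],[0,0,0,0,0,0,-1],[0,0,0,0,0,0,-1]]]'

```text
time: 33.93
tool_pos: [0.4438, -0.3124, 0.1146]
tcp_rot: [2.221, 2.221, 0.0]
wrist_force: [-0.2, 0.2, -0.5]
width: 0.531
grip_force: 25.9
```

```bash
python3 pl.py 443 -312 98.6 0
```

```text
t 33.93 tcp [ 443.8 -312.4  114.6] closure 0.01 tilt 0.06 w 0.531 grip 25.9 F [-0.2  0.2 -0.5]
turn z units 0.00 ; then shift units [ 0.02 -0.03  0.53]
```

Emit:
jog_arm --increments '[[[0,0.02,0.15,0,0,0,-1],[0,0,0.15,0,0,0,-1],[0,0,0.1,0,0,0,-1],[0,0,0.06,0,0,0,-1],[0,0,0,0,0,0,-1]]]'

```text
time: 34.35
tool_pos: [0.4437, -0.3116, 0.0998]
tcp_rot: [-2.22, -2.222, 0.0]
wrist_force: [-0.1, -0.5, -1.0]
width: 0.532
grip_force: 25.9
```

Emit:
jog_arm --increments '[[[0,0,0.04,0,0,0,-1],[0,0,0.03,0,0,0,-1],[0,0,0.02,0,0,0,-1],[0,0,0,0,0,0,-1],[0,0,0,0,0,0,-1]]]'

```text
time: 34.77
tool_pos: [0.4441, -0.3122, 0.0987]
tcp_rot: [2.22, 2.222, -0.0]
wrist_force: [-3.1, 1.6, 7.7]
width: 0.534
grip_force: 26.2
```

```bash
python3 pl.py 443 -312 98.6 0
```

```text
t 34.77 tcp [ 444.1 -312.2   98.7] closure 0.03 tilt 0.03 w 0.534 grip 26.2 F [-3.1  1.6  7.7]
turn z units 0.01 ; then shift units [ 0.01 -0.04  0.  ]
```

Emit:
jog_arm --increments '[[[0,0,-0.02,0,0,0,0.12],[0,0,0,0,0,0,0.2],[0,0,0,0,0,0,0.35],[0,0,0,0,0,0,0.5],[0,0,0,0,0,0,0.5]]]'

```text
time: 35.18
tool_pos: [0.444, -0.3119, 0.098]
tcp_rot: [-2.221, -2.222, -0.0]
wrist_force: [-0.4, -0.5, -0.2]
width: 0.749
grip_force: 0.0
```

Emit:
jog_arm --increments '[[[0,0,-0.3,0,0,0,0.5],[0,0,-0.5,0,0,0,0.5],[0,0,-0.9,0,0,0,0.5],[0,0,-1,0,0,0,0.5],[0,0,-1,0,0,0,0.5]]]'

```text
time: 35.6
tool_pos: [0.4435, -0.3116, 0.2102]
tcp_rot: [-2.22, -2.221, 0.0]
wrist_force: [-0.3, -0.3, 0.0]
width: 0.756
grip_force: 0.0
```

Emit:
jog_arm --increments '[[[0.9,0,0,0,0,0,0.5],[0.9,0,0,0,0,0,0.5],[0.9,0,0,0,0,0,0.5],[0.9,0,0,0,0,0,0.5],[0.9,0,0,0,0,0,0.5]]]'

```text
time: 36.02
tool_pos: [0.4438, -0.1758, 0.2099]
tcp_rot: [2.221, 2.221, 0.001]
wrist_force: [0.6, 1.0, -1.0]
width: 0.748
grip_force: 0.0
```

Emit:
jog_arm --increments '[[[0.9,0,0,0,0,0,0.5],[0.9,0,0,0,0,0,0.5],[0.9,0,0,0,0,0,0.5],[0.9,0,0,0,0,0,0.5],[0.9,0,0,0,0,0,0.5]]]'

```text
time: 36.43
tool_pos: [0.4437, -0.0406, 0.2098]
tcp_rot: [2.221, 2.221, 0.001]
wrist_force: [0.7, 0.5, 0.2]
width: 0.752
grip_force: 0.0
```

Emit:
jog_arm --increments '[[[0.9,0,0,0,0,0,0.5],[0.9,0,0,0,0,0,0.5],[0.5,0,0,0,0,0,0.5],[0,0,0,0,0,0,0.5],[0,0,0,0,0,0,0.5]]]'

```text
time: 36.85
tool_pos: [0.4438, 0.0276, 0.2096]
tcp_rot: [2.218, 2.224, 0.0]
wrist_force: [0.1, -0.6, 0.8]
width: 0.752
grip_force: 0.0
```

```bash
python3 - <<'E'
from h import *
p,d=viewer.read_camera('top');cv2.imwrite('pics/t7.png',cv2.resize(p[140:340,140:520],None,fx=2,fy=2))
X=cloud('top',np.ones((480,640)),d);k=(X[:,2]>.058)&(X[:,2]<.075)&(np.hypot(X[:,0]-.442,X[:,1]+.316)<.05);print(rect(X[k]),np.percentile(X[k][:,2],[5,50,95]))
E
```

```text
(array([ 442.9, -316. ]), 46.1, 45.8, 25.7) [0.06185129 0.0654564  0.06826568]
```

View pics/t7.png

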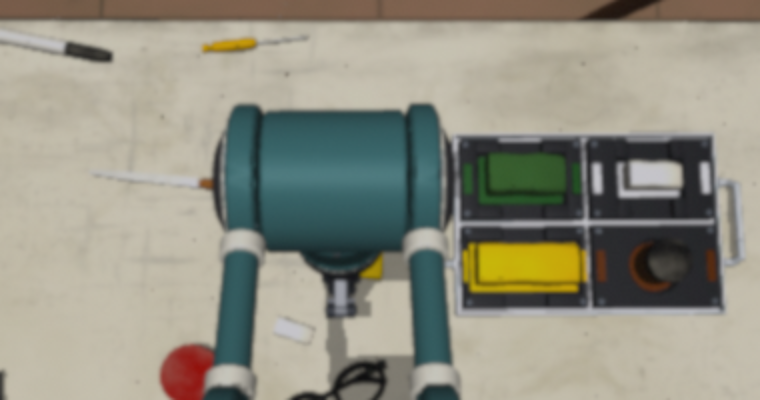

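The three bars are in their pockets, and the pot stands upright in the socket, with its top at z ≈ 65 mm and centred at (443,-316). The file and paste pot haven't moved, so I'm handing in.

```bash
python3 -c "
from workcell import bot
print(bot.finish_job())"
```

```text
the job is handed in; nothing more can be done
None
```

The job is handed in: all three bars lie flat in the pockets of their own colour, and the oil pot went in last and stands upright in its socket; robot time was about 37 s, and I saw no sign that the file or paste pot had moved, though the arm hid part of the file in the last picture.

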